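# Ease a hairpin spring clip off a pin with a wedge

## Robot

A 7-joint arm with a two-finger parallel gripper is mounted at the origin on the work surface; the furniture and walls round the work are solid. World frame = base frame: x ahead of the robot, y to its left, z up, the work surface at z = 0. Lengths are in m, angles in rad, forces in N, time in s.
With the tool pointing down it reaches from about 0.425 to 0.925 m from the base axis. Payload 6.8 kg.
Tool frame: the origin (TCP) lies on the centre line of the jaws, within the pads' length; the fingertips stand bot.finger_overhang ahead of it and the grasp point (between the pads) lies 3 mm ahead of it (bot.finger_overhang is the distance from the TCP to the fingertips, in m); z points along the fingers, y is the direction in which the jaws open and shut (so a half turn about z gives the same grasp; the last joint's range is limited). The gripper opens to 85 mm and grips with 20 to 120 N. Pads are 22 mm wide; open, the fingers measure 114 mm over their backs; the gripper's body (76 mm by 85 mm) begins 54 mm behind the grasp point. The pads swing forward as they close: fully open they stand 13 mm farther back than shut.
Start: joints at [-1.388, 0.477, 0.022, 1.555, -0.011, 1.109, -0.083], TCP at [0.194, 0.647, 0.253] pointing down, gripper open.
Joint ranges: [-2.96, 2.96], [-0.34, 2.1], [-1.41, 1.46], [0.24, 2.44], [-1.37, 4.51], [0.17, 1.92], [-2.96, 2.96]. Speed limits (rad/s): [2.39, 2.39, 3.14, 3.14, 3.14, 3.14, 3.14].

## Interface

Orientations are given as a unit quaternion [w, x, y, z].
In Python, from station import bot gives the robot as it stands.
- The arm moves only by the tool drive_tool, never from a script. Its argument "increments" is text: rows parted by semicolons, each of 4 numbers parted by spaces: the shift along the world's x, y, z in m, then the turn about the world's z in rad. In form: tx ty tz spin; .... A call has 1 to 12 rows; each row shifts and turns the commanded pose from where the row before left it; what a row does not reach is not made up. A row lasts 1/12 s, in which the tool goes at most 41.7 mm and 7.16 degrees, less where a joint would pass 70% of its speed; a pose out of reach is approached as far as the arm can. A call is refused whole if a number of a shift passes 0.0417 or a number of a turn 0.125, either way. A call with a gripper value outside its range is refused whole. "grip" is the opening, from 0 (shut) to 1 (fully open), set as the call begins (left out, the last holds). The fingers move at their own pace and stop on an object; "squeeze" is the grip in N (left out, the last holds). Time passes only in rows, so rows that do not move let the fingers close. It gives the time, the measured TCP pose, the force and the opening at its end, in the units of the state.
- bot.get_obs(): the state, without advancing time (a new reading comes with each control period).
- bot.read_camera(name): name is "side" or "top"; returns the picture (384x512x3 uint8, red, green, blue); there is no depth.
- bot.calibration(name): a dict with "fx", "fy", "cx", "cy" (pixels), "camera_from_world" (4x4, takes a point from world to camera coordinates). Camera axes: x right, y down, z forward; pixel columns grow to the right and rows downward; lengths in m; the calibration is good to about 2 mm. A picture is of the moment at which its call begins. calibration takes no time and is no camera call.
- bot.hand_in(): hands the job in, once; it reports no verdict.
The state is a dict: "t": time; "q": joint angles; "joint_vel": joint speeds; "joint_torque": joint torques, N m; "eef_pos": TCP position; "tool_rot": TCP orientation; "contact_force": force on the tool from outside, world axes, zero at the start; "torque": the same for the moment, N m; "gripper_width": opening from 0.0 (shut) to 1.0 (fully open).
Only numpy, scipy, OpenCV 4.12 (cv2) and the standard library are available. Lean on these libraries where they do the work, as an engineer would, in place of code of your own. Each camera call takes 0.05 s, during which the arm holds its last target.

## Task

Take the wood-handled wedge out of its slotted rest and push its steel tip straight down between the two round ears of the hairpin clip on the pin stand, gently, until the ears snap into the wedge's notch and its collar comes up against them: the clip is then spread wide enough to come off. Lift the clip off over the head of the pin on the wedge, and put the wedge, clip still on it, back upright in the slot of its rest. Do not force it (pressing with more than about 20 N bends the clip), and leave the other things on the bench alone.

Things in the scene. Friction and masses are not known exactly. Their poses are not given: they have to be found in the camera images.
- stand: Pin stand, fixed: dark steel plate 84 x 84 x 12 mm and a sleeve (x -14 to +26 mm, 38 mm high) holding a post that is set higher or lower: its top lies 55 to 77 mm above the bench (not measured). Two prongs level with the top reach to x = -42 mm, 26 mm apart inside. From the top rises a steel pin, 22 mm, on the stand's z axis. Origin on that axis at the plate's underside; z up.
- mouth_xy (a point): Fixed point of the stand at x = -27 mm, 40 mm up, straight below the mouth of the clip: the wedge goes down here, its y along stand y. The steel hairpin clip, 8 mm high, lies on post and prongs, eye round the pin, bow to +x, turned up to 4 degrees. Its ears (leg_l_c5, leg_r_c5) are round bars along x (-13 to -41 mm), 8 mm thick, 5 mm apart; they centre on the wedge.
- wedge: Wedge tool, 105 mm tall, 0.1 kg, upright in its rest. Origin: middle of the tip edge; z up, y across the wedge's faces, x along its edge (same when turned by pi). Steel blade 14 mm in x; in y 3 mm at the tip, growing to 19 mm at height 34 mm (barb), then a 16 mm notch up to the collar's underside at 42 mm. Collar 18 x 40 x 7 mm, then a wooden grip 24 (x) by 20 (y) mm, height 49 to 105 mm.
- wedge_grip (a point): Middle of the wedge's wooden grip for grasping, 83 mm above the tip; axes as the wedge's. Grasp across y (20 mm) from above.
- wedge_notch (a point): Centre of the wedge's notch, 38 mm above the tip; axes as the wedge's. Pressing in takes 2 to 9 N, rising, and drops as the ears snap over the barb; some mm further on it rises steeply as the collar meets the ears: home. Then the clip's eye is wide enough for the pin's head (18.6 mm) and lifting the wedge takes the clip along; the eye clears the pin after 24 mm of lift.
- rest_slot (a point): Middle of the slot's mouth on top of the wedge's rest, a fixed light wood block 80 x 80 x 46 mm; the slot goes right through, 22 mm along x, 28 mm along y; z up. At the start the wedge's collar lies on the block, wedge y along slot y. With the clip on the wedge, the clip lies on the block and the notch centre stands about 4 mm above the block's top.
- pencil: Red carpenter pencil 12 x 168 x 8 mm lying on the bench; origin at its middle, underside; not to be disturbed.
- turned_handle: Turned wooden tool handle, 96 mm long, lying on the bench; origin at its middle, underside; not to be disturbed.
- folding_rule: Folded wooden rule 16 x 203 x 15 mm lying on the bench; origin at its middle, underside; not to be disturbed.
- round_brush: Round paint brush 201 mm long lying on the bench; origin at its middle, underside; not to be disturbed.
- bar_clamp: Small bar clamp 89 x 176 x 26 mm lying on the bench; origin at its middle, underside; not to be disturbed.

How it is judged:
On the way, in this order (a step that is already met when the one before it is completed fails the run):
1. the wedge is home: both ears of the clip sit in its notch, the clip still round the pin (z of leg_l_c5 in the frame of wedge_notch between -0.0025 and 0.0025 m and z of leg_r_c5 in the frame of wedge_notch between -0.0025 and 0.0025 m and horizontal distance between wedge_notch and mouth_xy below 0.012 m and distance between each of leg_l_c5, leg_r_c5 and wedge_notch below 0.022 m and z of wedge_notch in the frame of post below 0.07 m), for 0.2 s.
2. the clip, on the wedge, is lifted clear of the pin (z of leg_l_c5 in the frame of wedge_notch between -0.006 and 0.006 m and z of leg_r_c5 in the frame of wedge_notch between -0.006 and 0.006 m and distance between each of leg_l_c5, leg_r_c5 and wedge_notch below 0.022 m and z of wedge_notch in the frame of post above 0.087 m), for 0.1 s.
At the end, for the whole second after the job is handed in: The wedge stands in the slot of its rest, released and at rest, within 17 degrees of upright and 12 mm of the slot's centre, its notch no more than 12 mm above the block, with both ears of the clip still in the notch (within 6 mm of its height and 22 mm of its centre) (z of leg_l_c5 in the frame of wedge_notch between -0.006 and 0.006 m and z of leg_r_c5 in the frame of wedge_notch between -0.006 and 0.006 m and horizontal distance between wedge_notch and rest_slot below 0.012 m and z of wedge_notch in the frame of rest_slot between -0.006 and 0.012 m and angle between wedge's own z axis and vertical below 0.3 rad and linear speed of wedge below 0.02 m/s and distance between each of leg_l_c5, leg_r_c5 and wedge_notch below 0.022 m); the robot touches nothing.
It fails at once if the clip is forced against the pin stand (contact forces over 35 N in sum, which a press of about 25 N makes) (contact force between clip and post above 35 N).
It fails at once if another loose thing on the bench is pushed more than 20 mm (distance of any of pencil, turned_handle, folding_rule, round_brush, bar_clamp from where it was at the start of the episode above 0.02 m).
It also fails if it takes over 58 s, if anything falls off the work surface, if the arm or the gripper's body presses on something with over 40 N, if the wrist force passes 120 N, or if a joint passes its speed limit or range.

## Working session

There is one attempt and no reset: what is moved stays moved. The work goes in short steps, Python scripts to look and compute and a tool call to move; the robot and the scene stay as the last step left them, time stands still between calls to the robot, and variables do not carry over. Pictures are saved under pics/ and viewed, and the job is handed in when it is done.

Besides the shell and the picture viewer there is one more tool, called as name(argument=value, ...) on one line, values as JSON. drive_tool: Moves the arm, as the interface text tells. Its arguments: {"type":"object","properties":{"increments":{"type":"string"},"grip":{"type":"number"},"squeeze":{"type":"number"}},"required":["increments"]}

```bash
mkdir -p pics; ls
python3 - <<'E'
from station import bot
import cv2
for n in("side","top"):
    cv2.imwrite(f"pics/{n}0.png",bot.read_camera(n)[:,:,::-1])
    c=bot.calibration(n);print(n,{k:(v if k!="camera_from_world" else v) for k,v in c.items()})
print(bot.get_obs(),bot.finger_overhang)
E
```

```text
pics
side {'fx': 410.3419571092076, 'fy': 410.3419571092076, 'cx': 266.1642310260079, 'cy': 193.06606886534675, 'camera_from_world': array([[-9.95958546e-01,  8.98139358e-02,  1.78015517e-04,
         5.11078335e-01],
       [ 6.50321899e-02,  7.22514730e-01, -6.88290113e-01,
         2.52583759e-02],
       [-6.19466628e-02, -6.85496843e-01, -7.25435517e-01,
         1.10153752e+00],
       [ 0.00000000e+00,  0.00000000e+00,  0.00000000e+00,
         1.00000000e+00]])}
top {'fx': 453.39784038047145, 'fy': 453.39784038047145, 'cx': 258.65415941540135, 'cy': 195.44216575354224, 'camera_from_world': array([[ 1.61559603e-02, -9.99869475e-01,  1.35521539e-04,
         8.23776102e-04],
       [-9.86878579e-01, -1.59678299e-02, -1.60672643e-01,
         5.16266907e-01],
       [ 1.60653836e-01,  2.46207754e-03, -9.87007742e-01,
         1.38761860e+00],
       [ 0.00000000e+00,  0.00000000e+00,  0.00000000e+00,
         1.00000000e+00]])}
{'t': 0.1, 'q': array([-1.38813506,  0.47775784,  0.02240487,  1.55633855, -0.01148157,
        1.10929306, -0.08304826]), 'joint_vel': array([-0.0002962 , -0.00242391,  0.0011663 , -0.00274077, -0.00124995,
        0.00050162, -0.00234659]), 'joint_torque': array([ 4.78961854e-03, -5.97768867e+01,  1.61397122e+00, -2.81955636e+01,
        1.28737694e-02,  4.93895132e-03, -1.14462824e-05]), 'eef_pos': array([0.19341873, 0.64618449, 0.25240295]), 'tool_rot': array([-3.74577427e-05,  1.44856712e-01,  9.89452292e-01, -8.33189947e-04]), 'contact_force': array([ 0.26358285, -0.34389126, -0.1158029 ]), 'torque': array([0.03227785, 0.04442738, 0.01341778]), 'gripper_width': 1.0014944888334238} 0.022
```

View pics/side0.png

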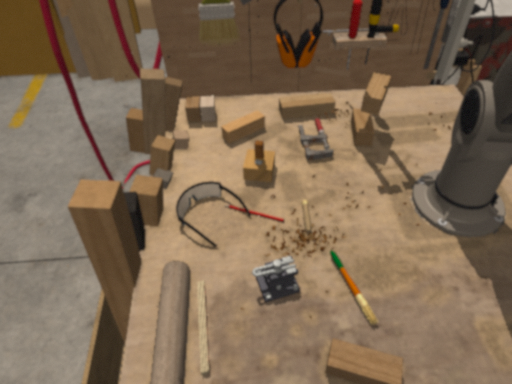

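View pics/top0.png

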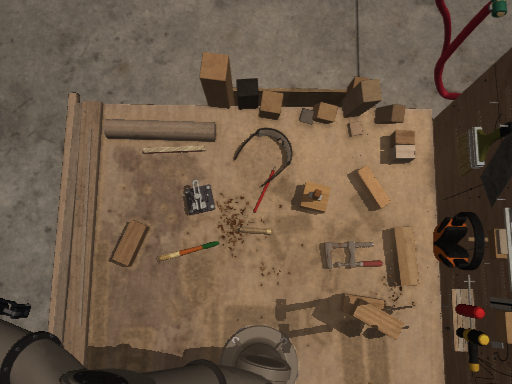

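Side view: the stand is at about (277,280) and the rest with the wedge at (259,165). Top view: the stand is at (199,197) and the rest at (315,197). I'll zoom in on both.

```bash
cat > h.py <<'E'
import numpy as np, cv2
from station import bot
C={n:bot.calibration(n) for n in("side","top")}
def ray(n,u,v):
    c=C[n];T=c["camera_from_world"];R=T[:3,:3];o=-R.T@T[:3,3]
    d=R.T@np.array([(u-c["cx"])/c["fx"],(v-c["cy"])/c["fy"],1]);return o,d
def atz(n,u,v,z):
    o,d=ray(n,u,v);return o+d*(z-o[2])/d[2]
def proj(n,p):
    c=C[n];T=c["camera_from_world"];p=np.atleast_2d(p);q=p@T[:3,:3].T+T[:3,3]
    return np.c_[q[:,0]/q[:,2]*c["fx"]+c["cx"],q[:,1]/q[:,2]*c["fy"]+c["cy"]]
def tri(us,ut):
    A=[];b=[]
    M=np.zeros((3,3));v=np.zeros(3)
    for n,u in(("side",us),("top",ut)):
        o,d=ray(n,*u);d/=np.linalg.norm(d);P=np.eye(3)-np.outer(d,d);M+=P;v+=P@o
    return np.linalg.solve(M,v)
def crop(img,x0,y0,w,h,s):
    return cv2.resize(img[y0:y0+h,x0:x0+w],None,fx=s,fy=s,interpolation=cv2.INTER_CUBIC)
E
python3 - <<'E'
from h import *
s=cv2.imread("pics/side0.png");t=cv2.imread("pics/top0.png")
# each crop 50x50 at 8x -> 400x... 
a=crop(s,245,250,60,60,6);b=crop(t,174,168,60,60,6)
cv2.imwrite("pics/stand.png",np.hstack([a,b]))
a=crop(s,230,135,60,60,6);b=crop(t,290,170,60,60,6)
cv2.imwrite("pics/rest.png",np.hstack([a,b]))
E
```

```text
(no output)
```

View pics/stand.png

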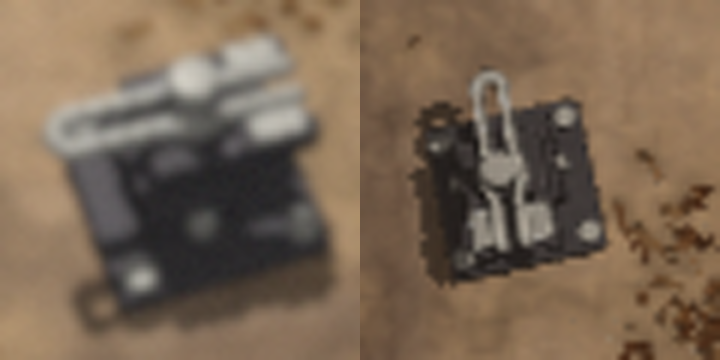

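View pics/rest.png

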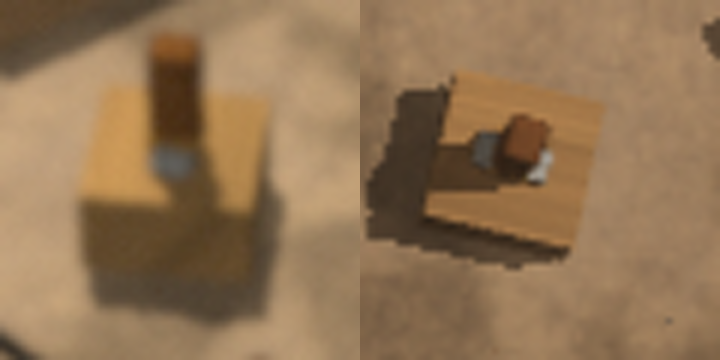

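```bash
cat > fit.py <<'E'
from h import *
from scipy.optimize import least_squares
def R(a): return np.array([[np.cos(a),-np.sin(a),0],[np.sin(a),np.cos(a),0],[0,0,1]])
def cT(x,y): return ((x-360)/6, y/6)
# rest
rt=np.array([[305.8,182],[330.8,186.7],[325.3,211.2],[300.8,205.8]])
rs=np.array([[273.7,170.5],[243.7,168.8],[247.5,150],[275,151.7]])
sq=np.array([[1,1],[1,-1],[-1,-1],[-1,1]])*.04
def rest(p): return np.array([p[0],p[1],0.046])+np.c_[sq,np.zeros(4)]@R(p[2]).T
# correspond side: order found by nearest
def f(p,which="both"):
    P=rest(p);o=[]
    if which!="side":o.append(proj("top",P)-rt)
    if which!="top":
        q=proj("side",P); o.append(np.array([a-rs[np.argmin(((rs-a)**2).sum(1))] for a in q]))
    return np.concatenate(o).ravel()
for w in("both","top","side"):
    r=least_squares(f,[.48,-.12,-.2],args=(w,));print("rest",w,r.x,np.abs(r.fun).max())
# stand bolts
bt=np.array([cT(438,143),cT(565,117),cT(590,230),cT(465,260)])+[174,168]
c=np.array([atz("top",*b,0.014) for b in bt]);print(c,c.mean(0))
d=c[0]-c[3];e=c[0]-c[1];print(np.arctan2(d[1],d[0]),np.arctan2(-e[0],e[1]),np.linalg.norm(d),np.linalg.norm(e))
print("pinhead",tri((245+193/6,250+78/6),np.array(cT(500,168))+[174,168]))
print("bow",tri((245+50/6,250+135/6),np.array(cT(490,75))+[174,168]))
print("wedge top",tri((230+176/6,135+45/6),np.array(cT(526,137))+[290,170]))
E
python3 fit.py
```

```text
rest both [ 0.51546214 -0.16846081 -0.18709361] 0.8362596194133971
rest top [ 0.51545221 -0.17002239 -0.20181029] 0.5441099567991614
rest side [ 0.51561705 -0.16570775 -0.17151402] 0.4736828753296436
[[0.52873815 0.24002993 0.014     ]
 [0.54400608 0.17239398 0.014     ]
 [0.48297487 0.15696825 0.014     ]
 [0.46577562 0.22302211 0.014     ]] [0.50537368 0.19810357 0.014     ]
0.2638293088038952 0.22201570404427762 0.06521921720195822 0.06933781210580404
pinhead [0.50672197 0.19775893 0.07381312]
bow [0.55864931 0.20697004 0.05812218]
wedge top [ 0.51644874 -0.16846793  0.10691181]
```

```bash
cat > ov.py <<'E'
from fit import *
def box(x0,x1,y0,y1,z0,z1):
    v=np.array([[x,y,z] for x in(x0,x1) for y in(y0,y1) for z in(z0,z1)])
    e=[(i,j) for i in range(8) for j in range(i) if ((v[i]!=v[j]).sum()==1)];return v,e
def overlay(imgs,crops,items,out,S=9):
    res=[]
    for n in("side","top"):
        x0,y0,w,h=crops[n];im=crop(imgs[n],x0,y0,w,h,S)
        for (v,e,T,a,col) in items:
            P=v@R(a).T+T;q=(proj(n,P)-[x0,y0]+0.5)*S
            for i,j in e: cv2.line(im,tuple(int(k) for k in q[i]),tuple(int(k) for k in q[j]),col,1,cv2.LINE_AA)
        res.append(im)
    cv2.imwrite(out,np.hstack(res))
def circ(r,z,cx=0,cy=0):
    t=np.linspace(0,2*np.pi,17)[:-1];return np.c_[cx+r*np.cos(t),cy+r*np.sin(t),0*t+z],[(i,(i+1)%16) for i in range(16)]
E
cat > o1.py <<'E'
from ov import *
import sys
x,y,a,H,rx,ry,ra=map(float,sys.argv[1:8])
I={n:cv2.imread(f"pics/{n}0.png") for n in("side","top")}
T=np.array([x,y,0]);m=1e-3
g=(0,255,0);r_=(0,0,255);b=(255,255,0)
it=[box(-42*m,42*m,-42*m,42*m,0,12*m)+(T,a,g),box(-41*m,-13*m,-10.5*m,-2.5*m,H,H+8*m)+(T,a,r_),box(-41*m,-13*m,2.5*m,10.5*m,H,H+8*m)+(T,a,r_),circ(9.3*m,H+22*m)+(T,a,b)]
overlay(I,dict(side=(245,253,43,43),top=(180,174,43,43)),it,sys.argv[8]+"s.png")
T=np.array([rx,ry,0])
it=[box(-.04,.04,-.04,.04,0,.046)+(T,ra,g),box(-.009,.009,-.02,.02,.046,.053)+(T,ra,r_),box(-.012,.012,-.01,.01,.053,.109)+(T,ra,b)]
overlay(I,dict(side=(238,138,43,43),top=(295,176,43,43)),it,sys.argv[8]+"r.png")
E
python3 o1.py .506 .198 .24 .055 .5155 -.1695 -.195 pics/o1 >/dev/null
```

```text
(no output)
```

View pics/o1s.png

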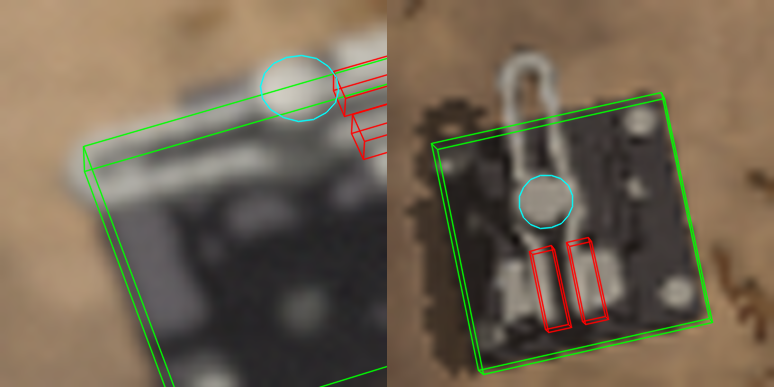

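View pics/o1r.png

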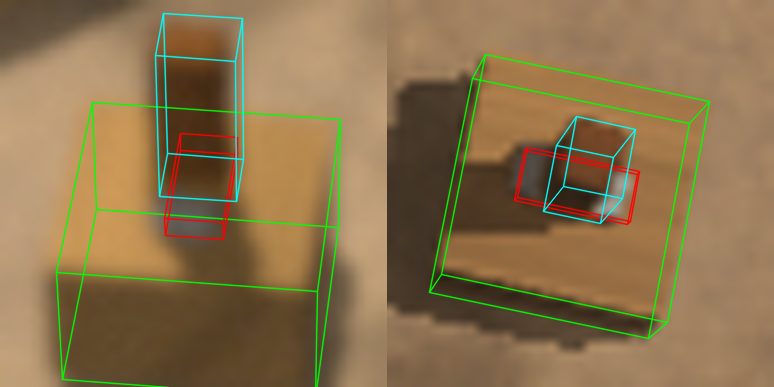

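Run:
```python
from h import *
for n,(x0,y0,w,h) in dict(side=(248,252,56,52),top=(178,170,44,50)).items():
    im=cv2.imread(f"pics/{n}0.png");c=crop(im,x0,y0,w,h,12);c=cv2.convertScaleAbs(c,alpha=1.5,beta=10)
    for k in range(0,w,10):
        cv2.putText(c,str(x0+k),(int((k+.5)*12),10),0,.35,(0,255,255),1);cv2.line(c,(int((k+.5)*12),12),(int((k+.5)*12),h*12),(0,255,255),1) if 0 else None
        cv2.circle(c,(int((k+.5)*12),3),2,(0,0,255),-1)
    for k in range(0,h,10):
        cv2.putText(c,str(y0+k),(8,int((k+.5)*12)+4),0,.35,(0,255,255),1);cv2.circle(c,(3,int((k+.5)*12)),2,(0,0,255),-1)
    cv2.imwrite(f"pics/z{n}.png",c)
```

```text
(no output)
```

View pics/zside.png

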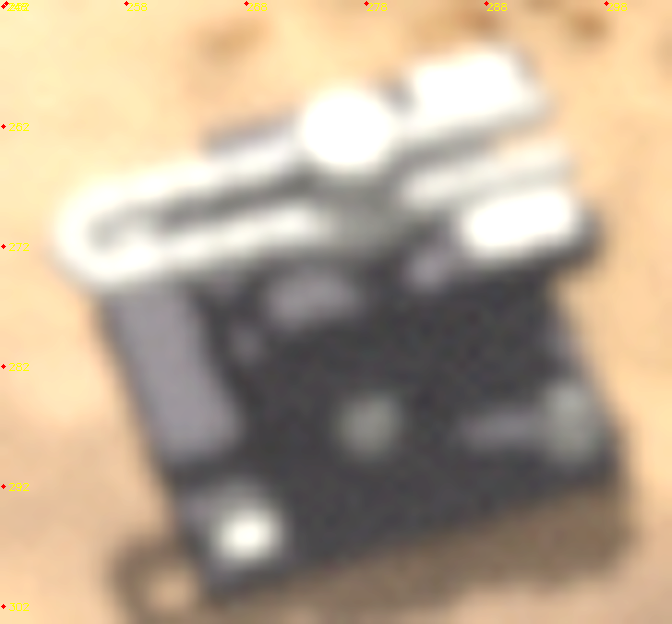

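View pics/ztop.png

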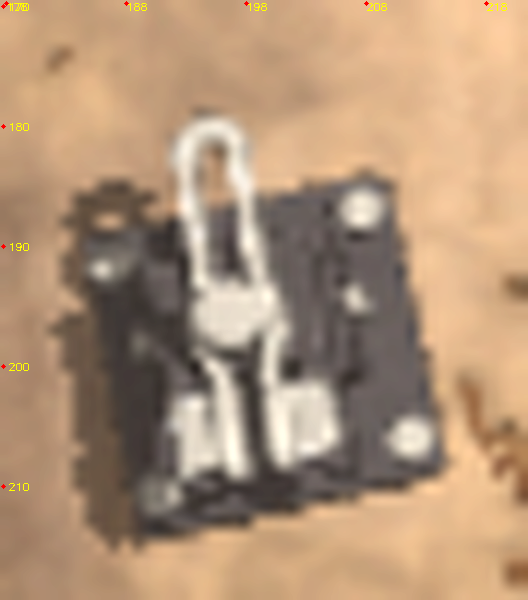

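Run:
```python
from h import *
S=lambda x,y:(248+x/12-.5,252+y/12-.5)
T=lambda x,y:(178+x/12-.5,170+y/12-.5)
print("pin",tri(S(347,125),T(235,312)))
print("bow end",tri(S(62,235),T(208,118)))
print("bow",atz("top",*T(212,150),.064),"mouth",atz("top",*T(260,430),.064),"pin",atz("top",*T(235,312),.08))
b=[T(109,255),T(361,208),T(411,437),T(160,495)]
c=np.array([atz("top",*k,.014) for k in b]);print(c,c.mean(0))
k=np.linalg.norm;
for i in range(4):
  d=c[i]-c[i-1];print(k(d),np.arctan2(d[1],d[0]))
# side bolts
for k in [(247,533),(369,425),(570,420)]: print(atz("side",*S(*k),.014))
print("plate corners top",[atz("top",*T(*k),.012)[:2] for k in [(392,180),(440,462)]])
print("plate corners side",[atz("side",*S(*k),.0)[:2] for k in [(210,600),(618,490)]])
# sanity prong top mids
for z in(.055,.06,.065): print(z,[np.linalg.norm(atz("side",*S(*p),z)-atz("top",*T(*q),z)) for p,q in [((470,85),(308,420)),((522,220),(195,440))]],[atz("side",*S(*p),z)[:2]-atz("top",*T(*q),z)[:2] for p,q in [((470,85),(308,420)),((522,220),(195,440))]])
```

```text
pin [0.50800633 0.19787149 0.07807478]
bow end [0.56033266 0.20857704 0.06653115]
bow [0.55181796 0.20771733 0.064     ] mouth [0.47860837 0.19251324 0.064     ] pin [0.50672492 0.19788226 0.08      ]
[[0.53225327 0.24151838 0.014     ]
 [0.5461589  0.17434901 0.014     ]
 [0.48429079 0.15887995 0.014     ]
 [0.46761888 0.22522813 0.014     ]] [0.50758046 0.19999387 0.014     ]
0.06665565596724732 0.24689473649886082
0.06859366213933786 -1.366656692311159
0.06377268704595958 -2.8965830875584233
0.06841077218210513 1.8169784070653776
[0.53065586 0.24060321 0.014     ]
[0.50616366 0.22052017 0.014     ]
[0.46906903 0.22281097 0.014     ]
plate corners top [array([0.55431521, 0.16649875]), array([0.47795499, 0.15112894])]
plate corners side [array([0.53787357, 0.24571428]), array([0.46035894, 0.23006975])]
0.055 [np.float64(0.006035108106873654), np.float64(0.005246957690229494)] [array([ 0.00057726, -0.00600744]), array([ 0.00053919, -0.00521918])]
0.06 [np.float64(0.00274347405352166), np.float64(0.0022713035965587587)] [array([ 0.00188543, -0.00199294]), array([ 0.00186467, -0.00129686])]
0.065 [np.float64(0.0037796414668129267), np.float64(0.0041315970972755755)] [array([0.00319359, 0.00202155]), array([0.00319014, 0.00262547])]
```

Measured positions:

| Item | Position (m) | Yaw (rad) |
|---|---|---|
| Rest and wedge | about (0.517, -0.168) | about -0.195 |
| Clip mouth | about (0.480, 0.1925) | about 0.21 |
| Post top | z about 0.06 | – |

These agree with the given sizes, so I'm moving towards the wedge.

drive_tool(increments="0.022 -0.032 0 0; 0.022 -0.032 0 0; 0.022 -0.032 0 0; 0.022 -0.032 0 0; 0.022 -0.032 0 0; 0.022 -0.032 0 0; 0.022 -0.032 0 0; 0.022 -0.032 0 0; 0.022 -0.032 0 0; 0.022 -0.032 0 0; 0.022 -0.032 0 0; 0.022 -0.032 0 0", grip=1)

```text
t: 1.1
eef_pos: [0.458, 0.2608, 0.2532]
tool_rot: [-0.0, 0.145, 0.989, -0.0]
contact_force: [1.5, 0.2, -0.1]
gripper_width: 0.996
```

drive_tool(increments="0.012 -0.036 0 0; 0.012 -0.036 0 0; 0.012 -0.036 0 0; 0.012 -0.036 0 0; 0.003 -0.036 0 0; 0.003 -0.036 0 0; 0 -0.036 0 0; 0 -0.036 0 0; 0 -0.036 0 0; 0 -0.036 0 0.05; 0 -0.036 0 0.046; 0 0 0 0")

```text
t: 2.1
eef_pos: [0.5101, -0.1416, 0.2536]
tool_rot: [0.0, 0.101, 0.995, -0.002]
contact_force: [-0.3, -1.0, 0.2]
gripper_width: 0.999
```

drive_tool(increments="0.003 -0.013 -0.02 0; 0.004 -0.013 -0.03 0; 0 0 -0.03 0; 0 0 -0.02 0; 0 0 0 0")

```text
t: 2.52
eef_pos: [0.5155, -0.1585, 0.1492]
tool_rot: [-0.004, 0.097, 0.995, 0.0]
contact_force: [-0.5, 0.2, -0.4]
gripper_width: 1.002
```

Run:
```python
from h import *
for n,(x0,y0,w,h) in dict(side=(225,110,80,80),top=(280,160,80,80)).items():
    im=bot.read_camera(n)[:,:,::-1];cv2.imwrite(f"pics/{n}1.png",im)
a=crop(cv2.imread("pics/side1.png"),225,110,66,80,6);b=crop(cv2.imread("pics/top1.png"),280,160,66,80,6)
cv2.imwrite("pics/g1.png",np.hstack([a,b]))
print(bot.get_obs()["eef_pos"])
```

```text
[ 0.5181667  -0.15913068  0.1530885 ]
```

View pics/g1.png

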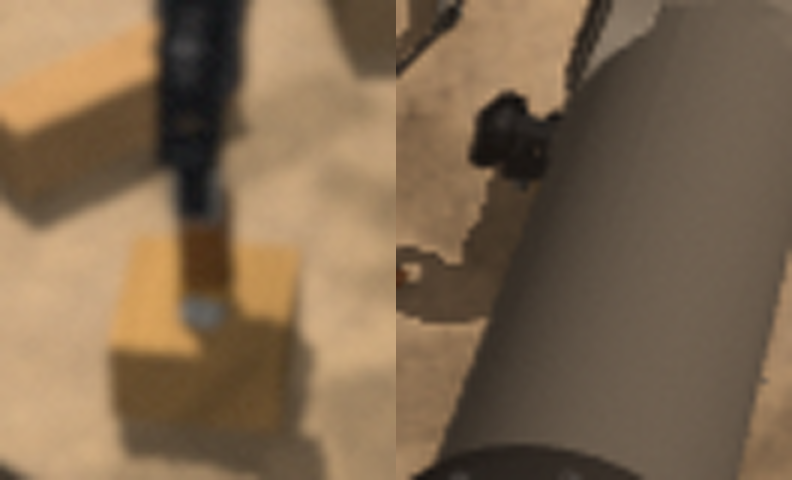

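The side view shows the finger at about x=203 of the crop, in line with the wooden grip at 205. The top view is hidden by the arm. I'll correct y and go down.

drive_tool(increments="0 -0.009 0 0; 0 0 -0.015 0; 0 0 -0.015 0; 0 0 -0.015 0; 0 0 -0.01 0; 0 0 -0.007 0; 0 0 0 0; 0 0 0 0; 0 0 0 0")

```text
t: 3.37
eef_pos: [0.5192, -0.1686, 0.0922]
tool_rot: [0.001, 0.097, 0.995, -0.0]
contact_force: [-0.3, -0.2, -0.4]
gripper_width: 1.003
```

drive_tool(increments="0 0 0 0; 0 0 0 0; 0 0 0 0; 0 0 0 0; 0 0 0 0; 0 0 0 0; 0 0 0 0; 0 0 0 0; 0 0 0 0; 0 0 0 0", grip=0, squeeze=60)

```text
t: 4.2
eef_pos: [0.5186, -0.1683, 0.0915]
tool_rot: [0.0, 0.097, 0.995, 0.0]
contact_force: [-1.6, 0.3, 5.2]
gripper_width: 0.224
```

drive_tool(increments="0 0 0.01 0; 0 0 0.02 0; 0 0 0.03 0; 0 0 0.03 0; 0 0 0.03 0; 0 0 0.02 0; 0 0 0 0")

```text
t: 4.78
eef_pos: [0.5207, -0.1693, 0.2361]
tool_rot: [0.004, 0.098, 0.995, -0.0]
contact_force: [1.2, -0.3, -0.1]
gripper_width: 0.231
```

drive_tool(increments="-0.003 0.015 0 0.02; -0.003 0.03 0 0.04; -0.003 0.035 0 0.04; -0.003 0.035 0 0.04; -0.003 0.035 0 0.04; -0.003 0.035 0 0.04; -0.003 0.035 0 0.04; -0.003 0.035 0 0.04; -0.003 0.035 0 0.04; -0.003 0.035 0 0.03; -0.003 0.02 0 0.03; -0.005 0.015 0 0")

```text
t: 5.78
eef_pos: [0.479, 0.1946, 0.2301]
tool_rot: [-0.001, -0.105, 0.994, -0.0]
contact_force: [-0.1, 0.1, -0.7]
gripper_width: 0.225
```

drive_tool(increments="0 0 0 0; 0 0 0 0; 0 0 0 0; 0 0 0 0")

```text
t: 6.12
eef_pos: [0.4807, 0.1899, 0.231]
tool_rot: [-0.0, -0.101, 0.995, -0.0]
contact_force: [1.4, -0.1, -1.4]
gripper_width: 0.225
```

Run:
```python
from h import *
for n in("side","top"):
    cv2.imwrite(f"pics/{n}2.png",bot.read_camera(n)[:,:,::-1])
a=crop(cv2.imread("pics/side2.png"),240,200,66,105,6);b=crop(cv2.imread("pics/top2.png"),160,120,66,105,6)
cv2.imwrite("pics/g2.png",np.hstack([a,b])[:600])
print(bot.get_obs()["eef_pos"],bot.get_obs()["contact_force"],bot.get_obs()["tool_rot"])
```

```text
[0.4808167  0.19025037 0.23122284] [ 0.40223163 -0.421434   -0.46824718] [-7.63269499e-05 -1.01279991e-01  9.94857936e-01 -2.11369392e-04]
```

View pics/g2.png

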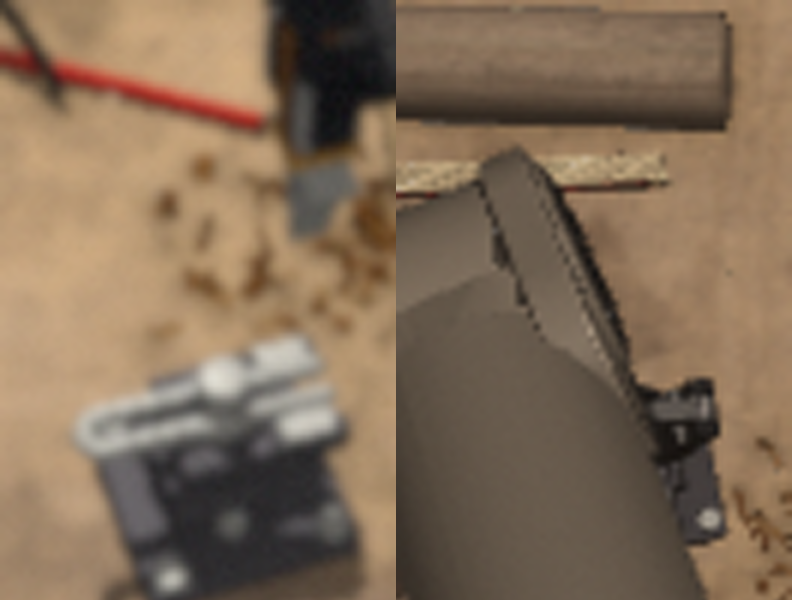

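Tool yaw is about 0.20, and the side view shows the wedge's tip hanging at crop (312,235). I'll lower it to just above the ears and compare.

drive_tool(increments="0 0.002 -0.01 0; 0 0 -0.015 0; 0 0 -0.015 0; 0 0 -0.012 0; 0 0 -0.008 0; 0 0 0 0; 0 0 0 0; 0 0 0 0")

```text
t: 6.88
eef_pos: [0.481, 0.1937, 0.1718]
tool_rot: [0.0, -0.102, 0.995, 0.0]
contact_force: [0.0, 0.4, -1.1]
gripper_width: 0.223
```

```bash
cat > see.py <<'E'
from h import *
import sys
k=sys.argv[1]
im=bot.read_camera("side")[:,:,::-1];cv2.imwrite(f"pics/side{k}.png",im)
o=bot.get_obs();p=o["eef_pos"];print(p,o["contact_force"],o["tool_rot"])
x0,y0,S=246,225,9
a=crop(im,x0,y0,64,64,S)
a0=crop(cv2.imread("pics/side0.png"),x0,y0,64,64,S)
# predicted tip edge, axis
yaw=2*np.arctan2(-o["tool_rot"][1],o["tool_rot"][2]);c,s=np.cos(yaw),np.sin(yaw)
ex=np.array([c,s,0]);ey=np.array([-s,c,0]);t=p-[0,0,.0875]
print("tip",t,"yaw",yaw)
pts=[t-ex*.007+ey*.0015,t+ex*.007+ey*.0015,t+ex*.007+ey*.0095+[0,0,.034],t-ex*.007+ey*.0095+[0,0,.034]]
q=((proj("side",np.array(pts))-[x0,y0]+.5)*S).astype(int)
b=a.copy();cv2.polylines(b,[q],True,(0,255,0),1,cv2.LINE_AA)
cv2.imwrite(f"pics/s{k}.png",np.hstack([a,b])[:, :1152][:, :])
E
python3 see.py 3; python3 -c "
import cv2;a=cv2.imread('pics/s3.png');cv2.imwrite('pics/s3b.png',cv2.resize(a,(800,400),interpolation=cv2.INTER_AREA))"
```

```text
[0.48108249 0.19385736 0.17198376] [-1.07476324 -0.61742754 -1.00662053] [ 6.25664324e-04 -1.02307491e-01  9.94752582e-01  2.93903276e-04]
tip [0.48108249 0.19385736 0.08448376] yaw 0.20497366837439304
```

View pics/s3b.png

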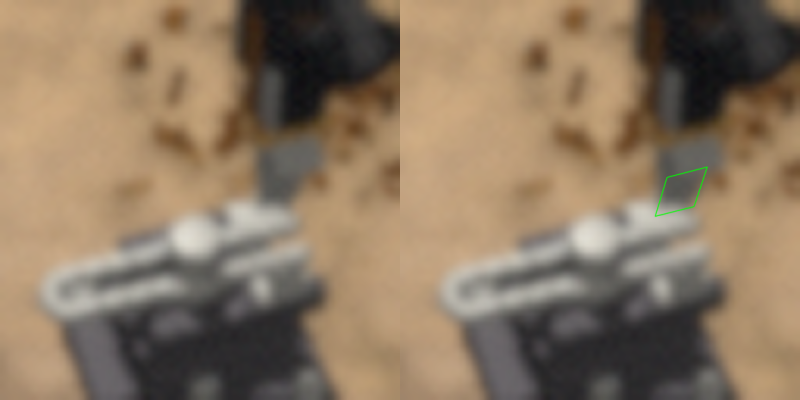

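Run:
```python
from h import *
for z in(.055,.06,.065,.07):
    m=np.array([atz("top",178+260/12-.5,170+430/12-.5,z)])
    print(z,m,proj("side",m))
im=cv2.imread("pics/side0.png");c=crop(im,272,250,32,30,20);cv2.imwrite("pics/e.png",cv2.convertScaleAbs(c,alpha=1.2,beta=0))
```

```text
0.055 [[0.4798532  0.19372441 0.055     ]] [[289.24510637 265.43808685]]
0.06 [[0.47916163 0.19305154 0.06      ]] [[289.61373061 263.87100404]]
0.065 [[0.47847006 0.19237867 0.065     ]] [[289.98493361 262.29295853]]
0.07 [[0.47777849 0.19170579 0.07      ]] [[290.35874252 260.70383488]]
```

View pics/e.png

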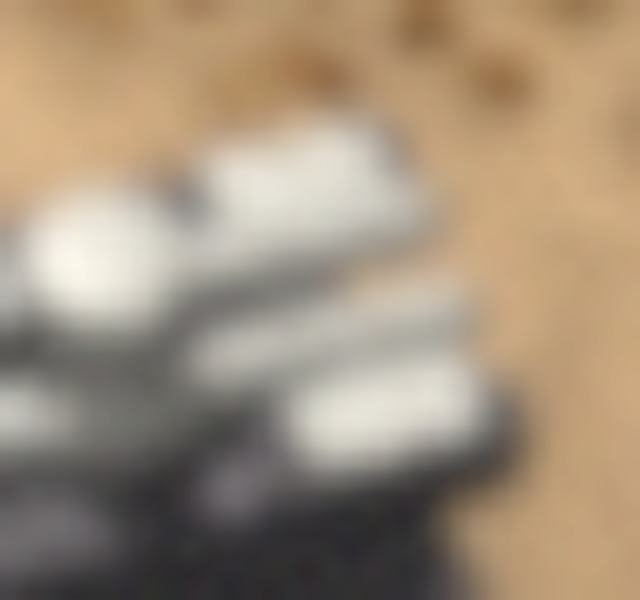

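Measured against the ear gap at side pixel (289.5, 263.5), the tip at (290, 257) will land on it once lowered 20 mm. I'm going down with short steps, watching the force.

drive_tool(increments="0 0 -0.006 0; 0 0 -0.005 0; 0 0 -0.003 0; 0 0 -0.002 0; 0 0 0 0; 0 0 0 0")

```text
t: 7.43
eef_pos: [0.4805, 0.1936, 0.1551]
tool_rot: [-0.0, -0.102, 0.995, -0.0]
contact_force: [0.2, -0.4, -1.9]
gripper_width: 0.231
```

drive_tool(increments="0 0 -0.002 0; 0 0 -0.002 0; 0 0 -0.001 0; 0 0 0 0; 0 0 0 0")

```text
t: 7.85
eef_pos: [0.4805, 0.1936, 0.1502]
tool_rot: [-0.0, -0.102, 0.995, -0.0]
contact_force: [0.3, -0.2, -1.6]
gripper_width: 0.222
```

drive_tool(increments="0 0 -0.001 0; 0 0 -0.001 0; 0 0 -0.001 0; 0 0 0 0; 0 0 0 0")

```text
t: 8.27
eef_pos: [0.4805, 0.1936, 0.1472]
tool_rot: [-0.0, -0.102, 0.995, -0.0]
contact_force: [-0.7, 0.1, -1.2]
gripper_width: 0.226
```

drive_tool(increments="0 0 -0.001 0; 0 0 -0.001 0; 0 0 -0.001 0; 0 0 0 0; 0 0 0 0")

```text
t: 8.68
eef_pos: [0.4805, 0.1937, 0.1442]
tool_rot: [-0.0, -0.102, 0.995, -0.0]
contact_force: [-0.0, 0.5, -1.3]
gripper_width: 0.228
```

```bash
python3 see.py 4; python3 -c "
import cv2;a=cv2.imread('pics/s4.png');cv2.imwrite('pics/s4b.png',a[:,:576])"
```

```text
[0.48051495 0.19369964 0.14427937] [ 0.71962518  0.37953788 -1.19716396] [-4.11618305e-05 -1.02421396e-01  9.94741100e-01  1.26705946e-05]
tip [0.48051495 0.19369964 0.05677937] yaw 0.20520263258820506
```

View pics/s4b.png

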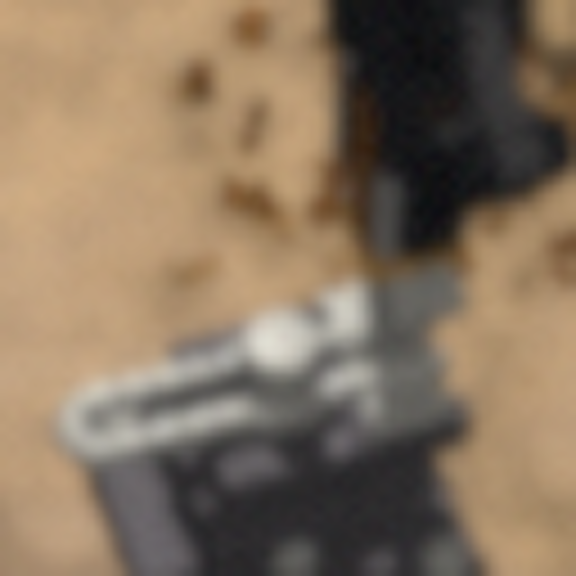

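The blade comes down between the prongs around crop (410,330), with no contact yet. I'll continue.

drive_tool(increments="0 0 -0.001 0; 0 0 -0.001 0; 0 0 -0.001 0; 0 0 0 0; 0 0 0 0")

```text
t: 9.15
eef_pos: [0.4806, 0.1937, 0.1413]
tool_rot: [0.0, -0.102, 0.995, 0.0]
contact_force: [0.2, 1.1, -0.6]
gripper_width: 0.226
```

drive_tool(increments="0 0 -0.001 0; 0 0 -0.001 0; 0 0 -0.001 0; 0 0 0 0; 0 0 0 0")

```text
t: 9.57
eef_pos: [0.4805, 0.1937, 0.1381]
tool_rot: [-0.0, -0.102, 0.995, -0.0]
contact_force: [0.2, 0.0, -1.7]
gripper_width: 0.225
```

drive_tool(increments="0 0 -0.001 0; 0 0 -0.001 0; 0 0 -0.001 0; 0 0 0 0; 0 0 0 0")

```text
t: 9.98
eef_pos: [0.4805, 0.1936, 0.1351]
tool_rot: [-0.0, -0.102, 0.995, -0.0]
contact_force: [0.5, 0.1, -0.8]
gripper_width: 0.228
```

drive_tool(increments="0 0 -0.001 0; 0 0 -0.001 0; 0 0 -0.001 0; 0 0 0 0; 0 0 0 0")

```text
t: 10.4
eef_pos: [0.4805, 0.1937, 0.1321]
tool_rot: [-0.0, -0.102, 0.995, -0.0]
contact_force: [0.4, -0.2, 0.7]
gripper_width: 0.227
```

```bash
python3 see.py 5; python3 -c "
import cv2;a=cv2.imread('pics/s5.png');cv2.imwrite('pics/s5b.png',a[:,:576])"
```

```text
[0.48046179 0.19364432 0.13213076] [-0.17667906 -0.1125126  -1.14998861] [-8.34554784e-05 -1.02448600e-01  9.94738295e-01 -5.09806658e-05]
tip [0.48046179 0.19364432 0.04463076] yaw 0.20525732815763348
```

View pics/s5b.png

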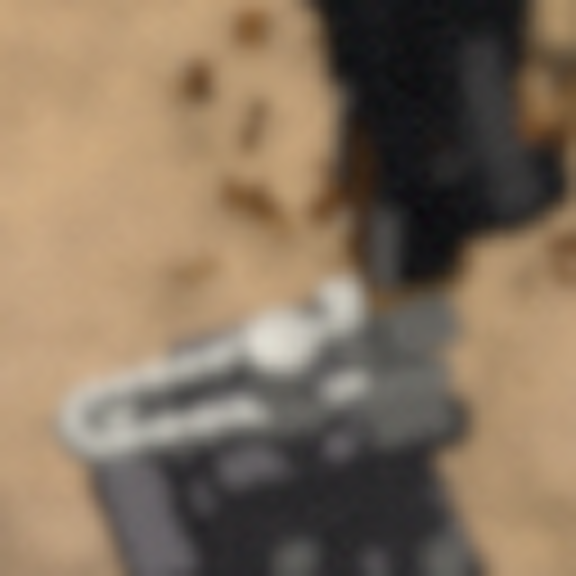

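drive_tool(increments="0 0 -0.001 0; 0 0 -0.001 0; 0 0 -0.001 0; 0 0 0 0; 0 0 0 0")

```text
t: 10.87
eef_pos: [0.4805, 0.1937, 0.1291]
tool_rot: [-0.0, -0.102, 0.995, -0.0]
contact_force: [0.2, -0.4, -0.3]
gripper_width: 0.229
```

drive_tool(increments="0 0 -0.001 0; 0 0 -0.001 0; 0 0 -0.001 0; 0 0 0 0; 0 0 0 0")

```text
t: 11.28
eef_pos: [0.4805, 0.1936, 0.1261]
tool_rot: [-0.0, -0.102, 0.995, -0.0]
contact_force: [-0.3, 1.4, -0.6]
gripper_width: 0.224
```

drive_tool(increments="0 0 -0.001 0; 0 0 -0.001 0; 0 0 -0.001 0; 0 0 0 0; 0 0 0 0")

```text
t: 11.7
eef_pos: [0.4805, 0.1936, 0.1231]
tool_rot: [-0.0, -0.102, 0.995, -0.0]
contact_force: [0.8, -0.7, -0.9]
gripper_width: 0.229
```

```bash
python3 see.py 6; python3 -c "
import cv2;a=cv2.imread('pics/side6.png');b=cv2.resize(a[245:285,262:312],None,fx=12,fy=12,interpolation=cv2.INTER_CUBIC);cv2.imwrite('pics/s6b.png',cv2.convertScaleAbs(b,alpha=2,beta=10))"
```

```text
[0.48043369 0.19365016 0.12308781] [-0.08981809 -0.034699   -0.1914783 ] [-1.04125686e-04 -1.02412669e-01  9.94741993e-01 -4.66376387e-05]
tip [0.48043369 0.19365016 0.03558781] yaw 0.2051850868685171
```

View pics/s6b.png

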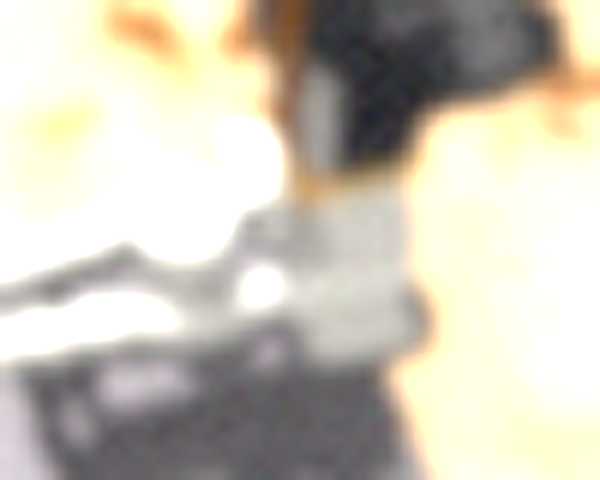

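drive_tool(increments="0 0 -0.001 0; 0 0 -0.001 0; 0 0 0 0; 0 0 0 0")

```text
t: 12.08
eef_pos: [0.4805, 0.1937, 0.1212]
tool_rot: [-0.0, -0.102, 0.995, -0.0]
contact_force: [0.7, 1.1, 0.1]
gripper_width: 0.228
```

drive_tool(increments="0 0 -0.001 0; 0 0 -0.001 0; 0 0 0 0; 0 0 0 0")

```text
t: 12.42
eef_pos: [0.4805, 0.1936, 0.1191]
tool_rot: [-0.0, -0.102, 0.995, -0.0]
contact_force: [0.5, 0.5, 0.2]
gripper_width: 0.223
```

drive_tool(increments="0 0 -0.001 0; 0 0 -0.001 0; 0 0 0 0; 0 0 0 0")

```text
t: 12.75
eef_pos: [0.4805, 0.1936, 0.1171]
tool_rot: [-0.0, -0.102, 0.995, -0.0]
contact_force: [0.5, 0.7, -0.4]
gripper_width: 0.228
```

```bash
python3 see.py 7; python3 -c "
import cv2,numpy as np
a=cv2.imread('pics/side7.png');a0=cv2.imread('pics/side0.png')
f=lambda a:cv2.convertScaleAbs(cv2.resize(a[240:290,250:300],None,fx=8,fy=8,interpolation=cv2.INTER_CUBIC),alpha=1.4,beta=0)
cv2.imwrite('pics/s7b.png',np.hstack([f(a0),f(a)]))"
```

```text
[0.48046063 0.19367559 0.11710144] [ 1.59855127 -0.4385348  -0.0517449 ] [-7.69654722e-05 -1.02437275e-01  9.94739462e-01 -4.16204845e-05]
tip [0.48046063 0.19367559 0.02960144] yaw 0.20523455746932354
```

View pics/s7b.png

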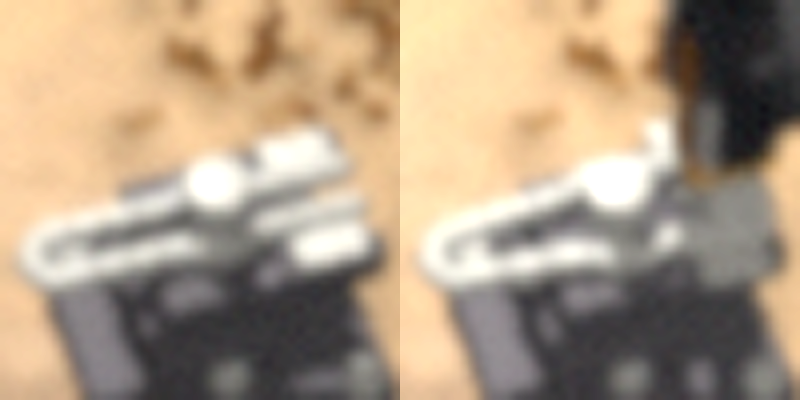

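The clip legs are clearly spread in the right-hand picture, wider apart at (590,230) than before, so the wedge is working in. I'm continuing in fine steps.

drive_tool(increments="0 0 -0.001 0; 0 0 -0.001 0; 0 0 0 0; 0 0 0 0")

```text
t: 13.13
eef_pos: [0.4802, 0.1935, 0.1149]
tool_rot: [-0.0, -0.102, 0.995, -0.0]
contact_force: [-1.0, 0.6, -1.7]
gripper_width: 0.23
```

drive_tool(increments="0 0 -0.001 0; 0 0 0 0; 0 0 0 0")

```text
t: 13.38
eef_pos: [0.4803, 0.1936, 0.114]
tool_rot: [-0.0, -0.102, 0.995, -0.0]
contact_force: [0.3, 0.4, -1.0]
gripper_width: 0.225
```

drive_tool(increments="0 0 -0.001 0; 0 0 0 0; 0 0 0 0")

```text
t: 13.63
eef_pos: [0.4804, 0.1936, 0.1132]
tool_rot: [-0.0, -0.102, 0.995, -0.0]
contact_force: [0.4, -0.4, -2.2]
gripper_width: 0.23
```

drive_tool(increments="0 0 -0.001 0; 0 0 0 0; 0 0 0 0")

```text
t: 13.88
eef_pos: [0.4805, 0.1937, 0.1123]
tool_rot: [-0.0, -0.102, 0.995, -0.0]
contact_force: [0.6, 0.5, -2.2]
gripper_width: 0.228
```

The force dropped from about 0 to -2 N, so the ears have snapped over the barb. Next I'm looking for the collar.

drive_tool(increments="0 0 -0.001 0; 0 0 0 0; 0 0 0 0")

```text
t: 14.13
eef_pos: [0.4805, 0.1937, 0.1113]
tool_rot: [-0.0, -0.102, 0.995, 0.0]
contact_force: [-0.1, 0.8, -1.3]
gripper_width: 0.224
```

drive_tool(increments="0 0 -0.001 0; 0 0 0 0; 0 0 0 0")

```text
t: 14.38
eef_pos: [0.4805, 0.1937, 0.1103]
tool_rot: [-0.0, -0.102, 0.995, 0.0]
contact_force: [-0.7, 0.4, -0.6]
gripper_width: 0.225
```

drive_tool(increments="0 0 -0.0005 0; 0 0 0 0; 0 0 0 0")

```text
t: 14.63
eef_pos: [0.4806, 0.1937, 0.1101]
tool_rot: [0.0, -0.102, 0.995, 0.0]
contact_force: [-1.1, -0.1, 5.5]
gripper_width: 0.227
```

drive_tool(increments="0 0 -0.0005 0; 0 0 0 0; 0 0 0 0")

```text
t: 14.88
eef_pos: [0.4806, 0.1937, 0.11]
tool_rot: [0.0, -0.102, 0.995, 0.0]
contact_force: [-3.2, -1.6, 10.4]
gripper_width: 0.224
```

Home: the force rises steeply at tip z 0.0225, which gives a post top of 0.0565 and fits the image estimate. I'll hold briefly and lift slowly.

drive_tool(increments="0 0 0 0; 0 0 0 0; 0 0 0 0; 0 0 0 0")

```text
t: 15.22
eef_pos: [0.4807, 0.1937, 0.1101]
tool_rot: [0.0, -0.102, 0.995, 0.0]
contact_force: [-3.6, -1.8, 9.7]
gripper_width: 0.227
```

```bash
python3 see.py 8; python3 -c "
import cv2,numpy as np
f=lambda a:cv2.convertScaleAbs(cv2.resize(a[240:290,250:300],None,fx=8,fy=8,interpolation=cv2.INTER_CUBIC),alpha=1.4,beta=0)
cv2.imwrite('pics/s8b.png',np.hstack([f(cv2.imread('pics/side7.png')),f(cv2.imread('pics/side8.png'))]))"
```

```text
[0.48065622 0.19374111 0.110052  ] [-3.27969467 -1.1369897   9.46812144] [ 1.06877718e-04 -1.02339094e-01  9.94749551e-01  1.71684330e-04]
tip [0.48065622 0.19374111 0.022552  ] yaw 0.20503716299951844
```

View pics/s8b.png

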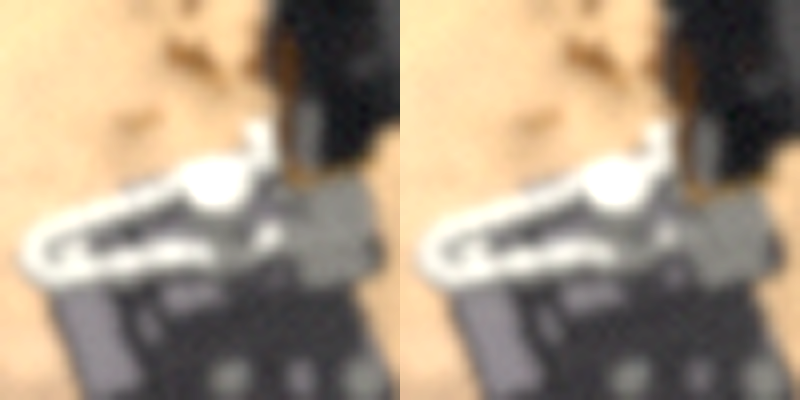

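The legs are spread around the pin head at (615,180) and the collar is down on the ears. Lifting now.

drive_tool(increments="0 0 0.001 0; 0 0 0.001 0; 0 0 0.002 0; 0 0 0.002 0; 0 0 0.002 0; 0 0 0 0; 0 0 0 0")

```text
t: 15.85
eef_pos: [0.4806, 0.1937, 0.1174]
tool_rot: [0.0, -0.102, 0.995, 0.0]
contact_force: [0.5, -1.0, -1.8]
gripper_width: 0.224
```

drive_tool(increments="0 0 0.002 0; 0 0 0.002 0; 0 0 0.002 0; 0 0 0.002 0; 0 0 0 0; 0 0 0 0")

```text
t: 16.35
eef_pos: [0.4806, 0.1938, 0.1255]
tool_rot: [0.0, -0.102, 0.995, 0.0]
contact_force: [0.2, 0.7, -1.9]
gripper_width: 0.225
```

drive_tool(increments="0 0 0.002 0; 0 0 0.002 0; 0 0 0.002 0; 0 0 0.002 0; 0 0 0 0; 0 0 0 0")

```text
t: 16.85
eef_pos: [0.4807, 0.1937, 0.1335]
tool_rot: [0.0, -0.102, 0.995, 0.0]
contact_force: [0.7, -0.1, -1.8]
gripper_width: 0.225
```

```bash
python3 see.py 9; python3 -c "
import cv2,numpy as np
f=lambda a:cv2.convertScaleAbs(cv2.resize(a[235:285,250:300],None,fx=10,fy=10,interpolation=cv2.INTER_CUBIC),alpha=1.4,beta=0)
cv2.imwrite('pics/s9b.png',f(cv2.imread('pics/side9.png')))"
```

```text
[0.48053585 0.19370081 0.13337367] [ 0.18626434 -0.68964666 -2.26304216] [ 4.76619243e-05 -1.02411850e-01  9.94742082e-01  4.25375533e-05]
tip [0.48053585 0.19370081 0.04587367] yaw 0.20518343844403256
```

View pics/s9b.png

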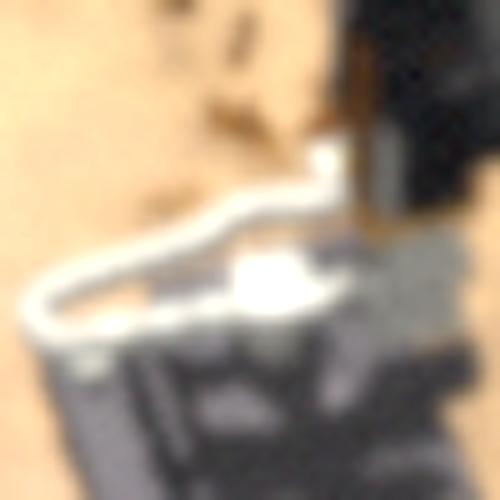

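The clip is coming up over the head at (268,275) with no resistance. Continuing the lift.

drive_tool(increments="0 0 0.003 0; 0 0 0.004 0; 0 0 0.005 0; 0 0 0.007 0; 0 0 0.01 0; 0 0 0.015 0; 0 0 0.015 0; 0 0 0.015 0; 0 0 0.015 0; 0 0 0.01 0; 0 0 0 0; 0 0 0 0")

```text
t: 17.9
eef_pos: [0.4807, 0.1938, 0.2329]
tool_rot: [0.001, -0.102, 0.995, 0.0]
contact_force: [-0.3, -0.1, -1.9]
gripper_width: 0.225
```

```bash
python3 see.py 10; python3 -c "
import cv2,numpy as np
f=lambda a:cv2.convertScaleAbs(cv2.resize(a[190:290,245:325],None,fx=6,fy=6,interpolation=cv2.INTER_CUBIC),alpha=1.4,beta=0)
cv2.imwrite('pics/s10b.png',f(cv2.imread('pics/side10.png')))"
```

```text
[0.48024944 0.19357943 0.23207856] [-0.95314035  0.56765792 -2.12452707] [-1.46765925e-04 -1.02431810e-01  9.94740018e-01 -7.86639634e-06]
tip [0.48024944 0.19357943 0.14457856] yaw 0.20522357271327435
```

View pics/s10b.png

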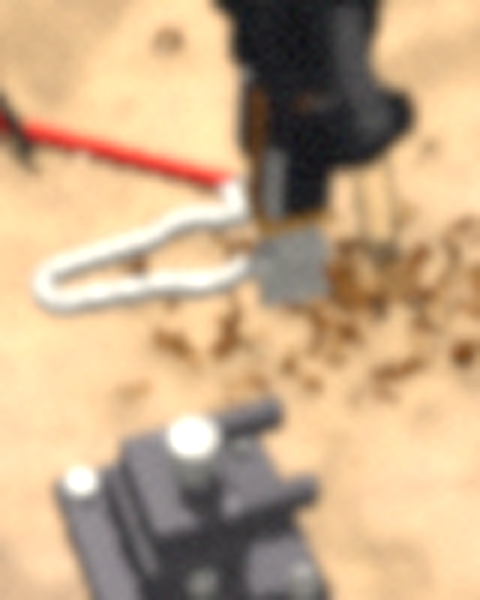

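The clip hangs on the wedge, clear of the pin. I'm taking it back over the rest by reversing the earlier shift.

drive_tool(increments="0.002 -0.01 0 -0.01; 0.003 -0.02 0 -0.03; 0.003 -0.03 0 -0.04; 0.003 -0.035 0 -0.04; 0.003 -0.035 0 -0.04; 0.003 -0.035 0 -0.04; 0.003 -0.035 0 -0.04; 0.003 -0.035 0 -0.04; 0.003 -0.035 0 -0.04; 0.003 -0.035 0 -0.04; 0.004 -0.03 0 -0.03; 0.003 -0.02 0 -0.01")

```text
t: 18.95
eef_pos: [0.5146, -0.1674, 0.232]
tool_rot: [-0.0, 0.102, 0.995, -0.001]
contact_force: [0.2, 0.2, -1.4]
gripper_width: 0.227
```

drive_tool(increments="0.002 -0.007 0 0; 0 0 0 0; 0 0 0 0; 0 0 0 0; 0 0 0 0; 0 0 0 0")

```text
t: 19.45
eef_pos: [0.5185, -0.167, 0.2322]
tool_rot: [-0.0, 0.096, 0.995, 0.0]
contact_force: [-0.5, -0.5, -2.0]
gripper_width: 0.224
```

drive_tool(increments="0 -0.0012 -0.01 0; 0 0 -0.02 0; 0 0 -0.02 0; 0 0 -0.02 0; 0 0 -0.015 0; 0 0 -0.01 0; 0 0 0 0; 0 0 0 0; 0 0 0 0")

```text
t: 20.2
eef_pos: [0.5191, -0.1697, 0.138]
tool_rot: [0.001, 0.097, 0.995, -0.0]
contact_force: [1.1, 0.4, -1.3]
gripper_width: 0.225
```

```bash
python3 see.py 11; python3 -c "
import cv2,numpy as np
f=lambda a:cv2.convertScaleAbs(cv2.resize(a[110:190,220:300],None,fx=7,fy=7,interpolation=cv2.INTER_CUBIC),alpha=1.4,beta=0)
cv2.imwrite('pics/s11b.png',f(cv2.imread('pics/side11.png')))"
```

```text
[ 0.51928496 -0.16976296  0.13827012] [ 0.07529769 -0.15914383 -1.3500863 ] [ 9.46536062e-04  9.72722194e-02  9.95257361e-01 -6.98044336e-05]
tip [ 0.51928496 -0.16976296  0.05077012] yaw -0.1948526333517296
```

View pics/s11b.png

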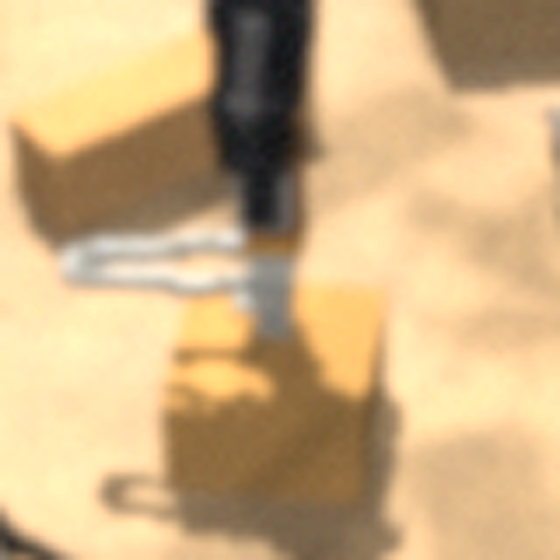

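The tip is just above the slot at (270,330) and the clip is level. I'll nudge y and go in.

drive_tool(increments="-0.0005 0.0012 -0.002 0; 0 0 -0.004 0; 0 0 -0.004 0; 0 0 -0.004 0; 0 0 -0.003 0; 0 0 0 0; 0 0 0 0")

```text
t: 20.83
eef_pos: [0.5178, -0.1683, 0.12]
tool_rot: [-0.0, 0.097, 0.995, 0.0]
contact_force: [-0.1, -0.7, -1.4]
gripper_width: 0.226
```

drive_tool(increments="0 0 -0.004 0; 0 0 -0.004 0; 0 0 -0.003 0; 0 0 -0.003 0; 0 0 -0.002 0; 0 0 0 0; 0 0 0 0")

```text
t: 21.42
eef_pos: [0.518, -0.1684, 0.1042]
tool_rot: [-0.0, 0.097, 0.995, 0.0]
contact_force: [0.2, -0.9, -2.0]
gripper_width: 0.227
```

drive_tool(increments="0 0 -0.001 0; 0 0 -0.001 0; 0 0 -0.001 0; 0 0 0 0; 0 0 0 0")

```text
t: 21.83
eef_pos: [0.518, -0.1683, 0.1013]
tool_rot: [-0.0, 0.097, 0.995, 0.0]
contact_force: [-0.8, -0.5, -0.8]
gripper_width: 0.226
```

drive_tool(increments="0 0 -0.001 0; 0 0 0 0; 0 0 0 0")

```text
t: 22.08
eef_pos: [0.5181, -0.1683, 0.1003]
tool_rot: [0.0, 0.097, 0.995, 0.0]
contact_force: [0.9, -0.2, -1.2]
gripper_width: 0.221
```

drive_tool(increments="0 0 -0.001 0; 0 0 0 0; 0 0 0 0")

```text
t: 22.33
eef_pos: [0.5182, -0.1683, 0.0995]
tool_rot: [0.0, 0.097, 0.995, 0.0]
contact_force: [0.2, 0.9, 1.7]
gripper_width: 0.226
```

Contact came at the predicted height (TCP z 0.0995). Releasing.

drive_tool(increments="0 0 0 0; 0 0 0 0; 0 0 0 0; 0 0 0 0; 0 0 0 0; 0 0 0 0; 0 0 0 0; 0 0 0 0", grip=0.7)

```text
t: 23.0
eef_pos: [0.518, -0.1683, 0.0993]
tool_rot: [0.0, 0.097, 0.995, 0.0]
contact_force: [-0.2, 0.2, 0.6]
gripper_width: 0.701
```

drive_tool(increments="0 0 0.005 0; 0 0 0.01 0; 0 0 0.02 0; 0 0 0.03 0; 0 0 0.03 0; 0 0 0.03 0; 0 0.03 0.02 0; 0 0.035 0 0; 0 0.035 0 0; 0 0.035 0 0; 0 0.035 0 0; 0 0.03 0 0")

```text
t: 24.0
eef_pos: [0.5178, 0.034, 0.2455]
tool_rot: [0.001, 0.097, 0.995, 0.001]
contact_force: [0.9, 0.9, -0.5]
gripper_width: 0.7
```

drive_tool(increments="0 0 0 0; 0 0 0 0; 0 0 0 0; 0 0 0 0")

```text
t: 24.33
eef_pos: [0.5181, 0.0301, 0.2448]
tool_rot: [0.0, 0.098, 0.995, -0.0]
contact_force: [-0.4, -0.2, 0.3]
gripper_width: 0.698
```

Run:
```python
from h import *
f=[]
for n,(x0,y0) in dict(side=(225,125),top=(285,155)).items():
    im=bot.read_camera(n)[:,:,::-1];cv2.imwrite(f"pics/{n}12.png",im);f.append(crop(im,x0,y0,66,66,6))
cv2.imwrite("pics/s12b.png",np.hstack(f))
```

```text
(no output)
```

View pics/s12b.png

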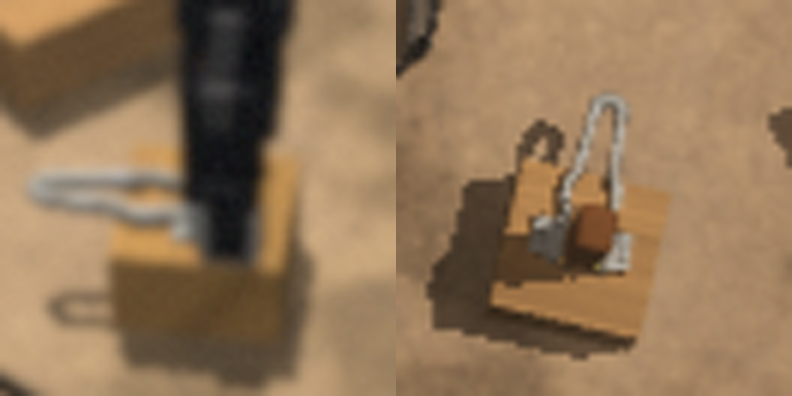

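View pics/side12.png

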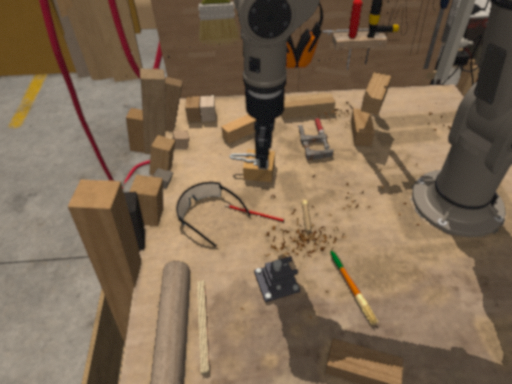

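The top view shows the wedge upright, grip at (595,228) of the crop, with the clip still on it. The gripper blocks the side view, so I'll step aside for a final look.

drive_tool(increments="-0.01 0.03 0 0; -0.01 0.035 0 0; -0.01 0.035 0 0; -0.01 0.035 0 0; -0.01 0.035 0 0; -0.01 0.03 0 0; 0 0 0 0; 0 0 0 0; 0 0 0 0; 0 0 0 0")

```text
t: 25.27
eef_pos: [0.4587, 0.2297, 0.2443]
tool_rot: [0.0, 0.099, 0.995, -0.0]
contact_force: [0.3, -0.1, 0.8]
gripper_width: 0.7
```

Run:
```python
from h import *
f=[]
for n,(x0,y0) in dict(side=(225,125),top=(285,155)).items():
    im=bot.read_camera(n)[:,:,::-1];cv2.imwrite(f"pics/{n}13.png",im);f.append(crop(im,x0,y0,66,66,6))
cv2.imwrite("pics/s13b.png",np.hstack(f))
```

```text
(no output)
```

View pics/s13b.png

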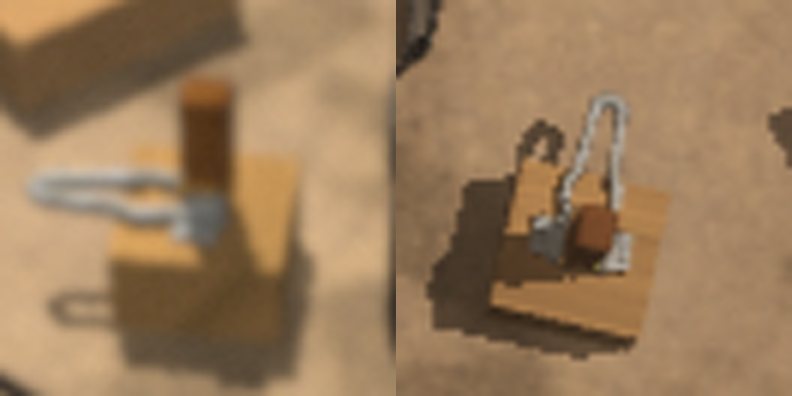

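Both views show the wedge upright in the slot (side grip at (207,130), collar at (203,215)). The clip is still gripped beneath the collar and lies on the block. Handing in.

```bash
python3 -c "
from station import bot
print(bot.hand_in())"
```

```text
the job is handed in; nothing more can be done
None
```

The wedge is back upright in the slot of its rest, released, with the clip still on it. I handed the job in at about 25 s of the 58 s allowed; no verdict is reported.

- **Pressing in:** The ears snapped into the notch with only 1–2 N showing, less than the 2–9 N you gave. After that the force rose steeply to about 10 N as the collar met the ears. I read the force only at the end of each call, so I may have missed a brief higher value.
- **Lifting off:** The clip came up over the pin head without resistance, and the side view showed it hanging on the wedge clear of the pin.
- **Setting down:** The clip touched the block at the expected height, with the tool within about 1 mm of where it first gripped the wedge.
- **Last checks:** Both cameras show the wedge upright with the clip under its collar and the gripper well away. The pencil, rule, brush and clamp look unmoved in the side view; I did not check the turned handle or measure any of them.
- **What disagreed:** The two cameras differed by about 2 mm in x. The wedge tip also appeared about 1.4 pixels higher in the side view than I calculated. Neither affected the fit. The post top worked out at about 56.5 mm, against 58–62 mm estimated from the images.

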